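# Roll the tray inlay flush with the press roller

## Task

The five wooden staves of the inlay board stand a little proud: take the press roller by its handle and roll it firmly along the whole board, from one end to the other, until every stave is flush with the rims. Then hang the roller back upright in its rest, crosshead across both cheeks, and let go. Keep your fingers off the board, and do not push or knock the things standing round it.

Things in the scene. Friction and masses are not known exactly. Their poses are not given: they have to be found in the camera images.
- roller_grip (a point): Point in the wooden handle of the loose press roller, on its mid-line: 26 mm below the handle's top, 28 mm above the crosshead's upper face, 40 mm above the crosshead's underside, 96 mm above the drum's lowest line. z up the handle; x the rolling direction, across the 20 mm thin handle; y along drum and crosshead. Turned half round the tool is the same.
- roller: Press roller, about 0.45 kg, hanging in its rest at the start. Rubber drum 44 mm diameter, 70 mm long (y), free to turn in an aluminium fork under a crosshead 34 (x) x 150 (y) x 12 mm; on that stands a paddle handle 20 (x) x 60 (y) x 52 mm. Origin under the middle of the drum, at its lowest line; axes as point roller_grip.
- drum (a joint): Turn of the roller's drum in its fork (rad), free, no limits.
- inlay_top (a point): Centre of the inlay board at the height of its rims, 34 mm above the table; fixed to the plinth (does not sink). x along the board, z up. At this height lie the two long rims (16 mm wide, inner edges at y = +-24 mm) and the flat end lands (x from 90 to 110 mm at either end). The 70 mm drum is wider than the staves and rides on both rims once they are flush.
- plinth: Inlay board: dark wood tray 220 (x) x 80 (y) mm with five light wood staves across it, on a plywood plinth 230 x 100 mm fixed to the table, long side roughly left-right. The tray has soft feet: after the first 3 N it sinks 1 mm per 2.5 N, straight down, at most 10 mm, and springs back. Origin under the plinth's centre; axes as point inlay_top.
- rest_top (a point): Midway between the tops of the two upright cheeks of the roller's plywood rest, 66 mm above the table. z up, y from cheek to cheek. Cheeks: 55 mm (x) x 14 mm (y), inner faces at y = +-50 mm; stand fixed to the table. The roller hangs with its crosshead across both cheek tops, drum between them along y, point roller_grip then 40 mm above this point.
- dispenser: Bystander: clear acrylic push dispenser of balloon clips, 75 x 75 x 111 mm, loose. Origin under its centre.
- mould: Bystander: orange silicone mould standing upright, 22 (x) x 110 (y) x 90 mm, loose. Origin under its centre.
- tin: Bystander: low round aluminium tin, 56 mm diameter, 26 mm high, loose. Origin under its centre.
- stave0 (a joint): How far the stave at x = -72 mm of the board is pressed down (m): 0 = 4 mm proud, 0.004 = flush (fully home). Stave 34 (x) x 46 (y) mm; starts 3 to 4 mm proud, needs about 5 N to move and stays where it is pushed.
- stave1 (a joint): How far the stave at x = -36 mm of the board is pressed down (m): 0 = 4 mm proud, 0.004 = flush (fully home). Stave 34 (x) x 46 (y) mm; starts 3 to 4 mm proud, needs about 5 N to move and stays where it is pushed.
- stave2 (a joint): How far the stave at x = 0 mm of the board is pressed down (m): 0 = 4 mm proud, 0.004 = flush (fully home). Stave 34 (x) x 46 (y) mm; starts 3 to 4 mm proud, needs about 5 N to move and stays where it is pushed.
- stave3 (a joint): How far the stave at x = 36 mm of the board is pressed down (m): 0 = 4 mm proud, 0.004 = flush (fully home). Stave 34 (x) x 46 (y) mm; starts 3 to 4 mm proud, needs about 5 N to move and stays where it is pushed.
- stave4 (a joint): How far the stave at x = 72 mm of the board is pressed down (m): 0 = 4 mm proud, 0.004 = flush (fully home). Stave 34 (x) x 46 (y) mm; starts 3 to 4 mm proud, needs about 5 N to move and stays where it is pushed.
Mind the look-alikes: they are no part of the job. Leave any orange or pink look-alike of the part that bears rest_top alone.

How it is judged:
On the way, in this order (a step that is already met when the one before it is completed fails the run):
1. the roller's drum rolls, pressed on the board, over one end part of the inlay (45 to 100 mm from the middle) (contact force between roller and plinth above 4 N and (velocity of joint drum above 0.3 rad/s or velocity of joint drum below -0.3 rad/s) and (x of roller_grip in the frame of inlay_top between 0.045 and 0.1 m or x of roller_grip in the frame of inlay_top between -0.1 and -0.045 m)), for 0.1 s.
2. the drum rolls, pressed, over the middle of the board (within 20 mm) (contact force between roller and plinth above 4 N and (velocity of joint drum above 0.3 rad/s or velocity of joint drum below -0.3 rad/s) and x of roller_grip in the frame of inlay_top between -0.02 and 0.02 m), for 0.1 s.
3. the drum rolls, pressed, over an end part again (all of step 1), for 0.1 s.
At the end, for the whole second after the job is handed in: All five staves are pressed to within 1.5 mm of flush, and the roller hangs at rest and released in its stand: roller_grip 34 to 46 mm above rest_top, within 22 mm of it along the rest's x and 15 mm along y, upright within 0.1 rad (value of joint each of stave0, stave1, stave2, stave3, stave4 above 0.0025 m and z of roller_grip in the frame of rest_top between 0.034 and 0.046 m and x of roller_grip in the frame of rest_top between -0.022 and 0.022 m and y of roller_grip in the frame of rest_top between -0.015 and 0.015 m and angle between roller's own z axis and vertical below 0.1 rad and linear speed of roller below 0.02 m/s); the robot touches nothing.
It fails at once if the fingers press on the board or its staves (over 2 N) (contact force between the fingers and plinth above 2 N).
It fails at once if a loose bystander is shifted by more than 30 mm (distance of any of dispenser, mould, tin from where it was at the start of the episode above 0.03 m).
It also fails if it takes over 64 s, if anything falls off the work surface, if the arm or the gripper's body presses on something with over 40 N, if the wrist force passes 120 N, or if a joint passes its speed limit or range.

## Robot

A 6-joint arm with a two-finger parallel gripper is mounted at the origin on the work surface. World frame = base frame: x ahead of the robot, y to its left, z up, the work surface at z = 0. Lengths are in m, angles in rad, forces in N, time in s.
With the tool pointing down it reaches from about 0.375 to 0.975 m from the base axis. Payload 3.8 kg.
Tool frame: the origin (TCP) lies midway between the tips of the shut fingers; the grasp point (between the pads) lies 19 mm behind it; z points along the fingers, y is the line along which they close (so a half turn about z gives the same grasp; the last joint's range is limited). The gripper opens to 85 mm and grips with 20 to 120 N. Pads are 22 mm wide; open, the fingers measure 114 mm over their backs; the gripper's body (76 mm by 85 mm) begins 54 mm behind the grasp point. The pads swing forward as they close: fully open they stand 13 mm farther back than shut.
Start: joints at [-1.313, 0.264, 1.604, -0, 1.274, -0.037], TCP at [0.196, -0.646, 0.231] pointing down, gripper open.
Joint ranges: [-2.63, 2.63], [-0.94, 2.18], [0.31, 2.57], [-1.31, 4.45], [0, 2.66], [-2.55, 2.55]. Speed limits (rad/s): [2.57, 2.57, 3.14, 3.14, 3.14, 3.14].

## Interface

Orientations are given as a rotation vector (axis times angle).
In Python, from workcell import bot, imaging gives the robot as it stands.
- The arm moves only by the tool step_arm, never from a script. Its argument "series" is a list of rows, each an object of numbers: "grip": the closure, from -1 (fully open) to 1 (shut); "x", "y", "z": the shift along the tool's x, y, z normalised to -1 to 1, where 1 is 500 mm; "ax", "ay", "az": the turn, a rotation vector about the tool's x, y, z normalised to -1 to 1, where 1 is 30 degrees. A call has 1 to 12 rows; each row is the pose to reach, as a shift and turn from the pose commanded when the call began, along the tool's axes at that moment; what a row does not reach only later rows make up. A row lasts 1/10 s, in which the tool goes at most 50 mm and 8.59 degrees, less where a joint would pass 70% of its speed; a pose out of reach is approached as far as the arm can. A call with a number of a shift or a turn outside -1 to 1 is refused whole. A call with a gripper value outside its range is refused whole. The fingers move at their own pace and stop on an object; "force" is the grip in N (left out, the last holds). Time passes only in rows, so rows that repeat a pose let the fingers close. It gives the time, the measured TCP pose, the force, the opening and the grip force at its end, in the units of the state.
- bot.read_state(): the state, without advancing time (a new reading comes with each control period).
- imaging.read_camera(name): name is "scene" or "top"; returns a dict with "img" (384x512x3 uint8, red, green, blue), "fx", "fy", "cx", "cy" (pixels), "R" (3x3) and "t" (3): a world point X has camera coordinates R X + t. Camera axes: x right, y down, z forward; pixel columns grow to the right and rows downward; lengths in m; the calibration is good to about 2 mm. A picture is of the moment at which its call begins. There is no depth.
- bot.finish_job(): hands the job in; it is judged then, once.
The state is a dict: "time": time; "q": joint angles; "joint_vel": joint speeds; "joint_torque": joint torques, N m; "tool_pos": TCP position; "tcp_rot": TCP orientation; "wrist_force": force on the tool from outside, world axes, zero at the start; "torque": the same for the moment, N m; "width": opening from 0.0 (shut) to 1.0 (fully open); "grip_force": force on a finger pad.
Only numpy, scipy, OpenCV 4.12 (cv2) and the standard library are available. Lean on these libraries where they do the work, as an engineer would, in place of code of your own. Each camera call takes 0.05 s, during which the arm holds its last target. There are 200 camera calls.

## Working session

There is one attempt and no reset: what is moved stays moved. The work goes in short steps, Python scripts to look and compute and a tool call to move; the robot and the scene stay as the last step left them, time stands still between calls to the robot, and variables do not carry over. Pictures are saved under pics/ and viewed, at most 10 in all, crops included, and the job is handed in when it is done.

Besides the shell and the picture viewer there is one more tool, called after "Request:" in YAML: its name, and indented under it one key for each argument. step_arm: Moves the arm, as the interface text tells. Scaled input: -1 to 1 covers 500 mm each way for a shift and 30 degrees each way for a turn. Its arguments: {"type":"object","properties":{"series":{"type":"array","items":{"type":"object","properties":{"grip":{"type":"number"},"x":{"type":"number","minimum":-1,"maximum":1},"y":{"type":"number","minimum":-1,"maximum":1},"z":{"type":"number","minimum":-1,"maximum":1},"ax":{"type":"number","minimum":-1,"maximum":1},"ay":{"type":"number","minimum":-1,"maximum":1},"az":{"type":"number","minimum":-1,"maximum":1}}}},"force":{"type":"number"}},"required":["series"]}

```bash
mkdir -p pics
python3 - <<'E'
from workcell import bot, imaging
import cv2,numpy as np,pickle
d={}
for n in("scene","top"):
    c=imaging.read_camera(n);d[n]=c
    cv2.imwrite(f"pics/{n}0.png",cv2.resize(c["img"][:,:,::-1],(768,576),interpolation=cv2.INTER_CUBIC))
    print(n,c["fx"],c["cx"],c["cy"],np.round(c["R"],3).tolist(),np.round(c["t"],3))
pickle.dump(d,open("cam0.pkl","wb"))
s=bot.read_state();print(s["time"],s["tool_pos"],s["tcp_rot"],s["wrist_force"])
E
```

```text
scene 415.5046830212172 255.32611610444542 196.4435191881263 [[0.652, 0.758, 0.005], [0.644, -0.55, -0.532], [-0.401, 0.35, -0.847]] [-0.345 -0.302  1.674]
top 409.98386160376197 251.97835099407848 191.42097685144012 [[-0.0, -1.0, 0.017], [-0.985, -0.003, -0.17], [0.17, -0.016, -0.985]] [-0.004  0.562  1.197]
0.1 [ 0.19593825 -0.64523443  0.23004696] [-3.10546774e+00 -4.61065806e-01  3.30110461e-04] [ 1.147707   -0.03721051 -0.01638918]
```

View pics/scene0.png

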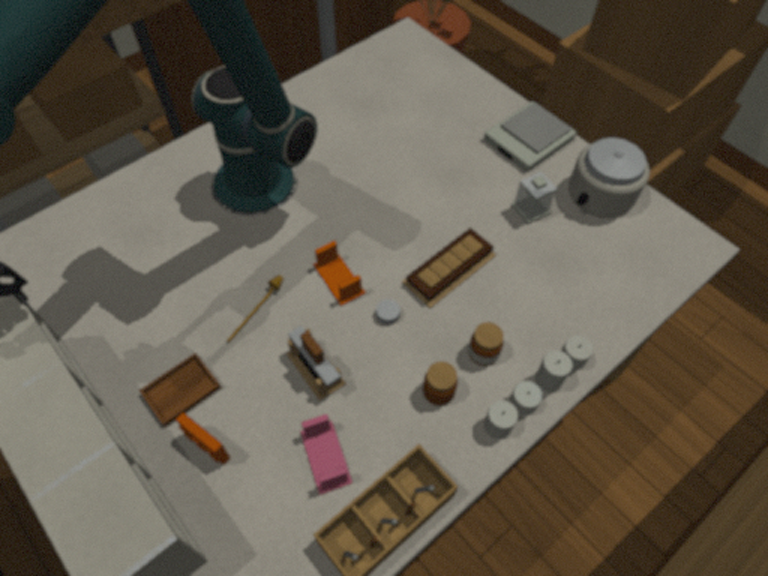

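View pics/top0.png

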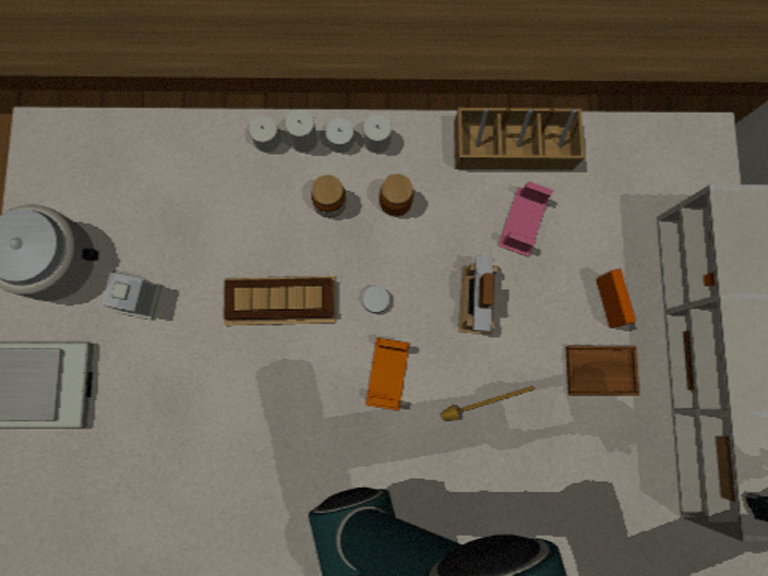

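The plywood rest holding the roller is at top (480,295) / scene (315,360). The orange rest at top (388,373) and the pink one at (525,218) are empty look-alikes. The plywood one fits the description, because it carries the aluminium crosshead and wooden handle. The board is at top (280,300). I'll confirm this with an enlarged crop.

Run:
```python
import cv2,numpy as np,pickle
d=pickle.load(open("cam0.pkl","rb"))
a=d["top"]["img"][160:230,295:345,::-1]; b=d["scene"]["img"][210:270,185:235,::-1]; e=d["top"]["img"][175:225,140:260,::-1]
r=lambda i,s:cv2.resize(i,None,fx=s,fy=s,interpolation=cv2.INTER_CUBIC)
A=r(a,6);B=r(b,7)
I=np.zeros((600,800,3),np.uint8);I[:420,:300]=A;I[:420,310:660]=B
E_=r(e,3);I[430:580,:360]=E_
I=np.clip(I.astype(float)*1.5,0,255).astype(np.uint8)
cv2.imwrite("pics/crop1.png",I)
```

```text
(no output)
```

View pics/crop1.png

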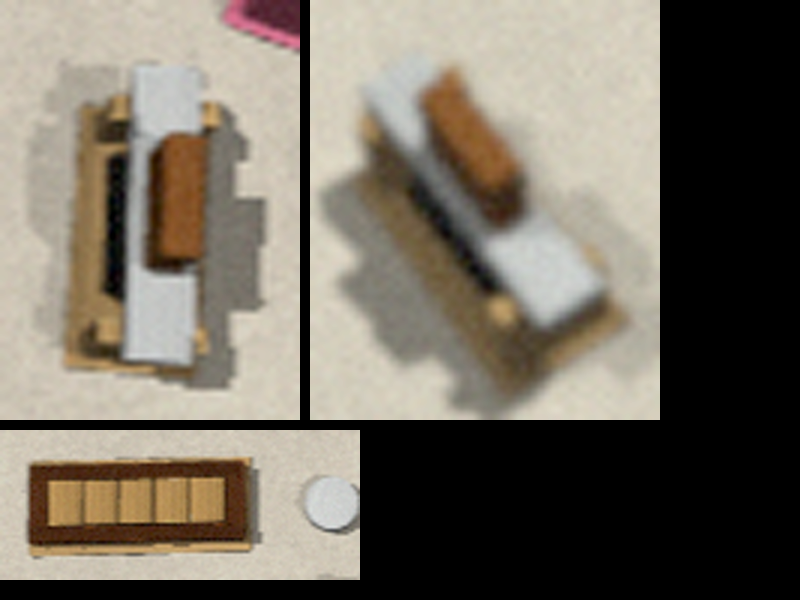

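The crop shows the plywood rest with the roller: crosshead corners at about (132,66), (200,66), (194,363) and (122,361), handle top at (160–208, 133–262). The five-stave board is below. Next I'll convert these to world positions.

```bash
cat > h.py <<'E'
import cv2,numpy as np,pickle
def ray(c,u,v,z):
    R=np.array(c["R"]);t=np.array(c["t"]);C=-R.T@t
    d=R.T@np.array([(u-c["cx"])/c["fx"],(v-c["cy"])/c["fy"],1]);return C+d*(z-C[2])/d[2]
def proj(c,X):
    p=np.array(c["R"])@X+np.array(c["t"]);return np.array([c["fx"]*p[0]/p[2]+c["cx"],c["fy"]*p[1]/p[2]+c["cy"]])
def rect(c,mask,box,z):
    m=np.zeros_like(mask);x0,y0,x1,y1=box;m[y0:y1,x0:x1]=mask[y0:y1,x0:x1]
    cs,_=cv2.findContours(m,cv2.RETR_EXTERNAL,cv2.CHAIN_APPROX_NONE);k=max(cs,key=cv2.contourArea)
    P=np.array([ray(c,*p[0],z)[:2] for p in k],np.float32)*1000
    (cx,cy),(w,h),a=cv2.minAreaRect(P)
    b=cv2.boxPoints(((cx,cy),(w,h),a));e=b[1]-b[0];f=b[2]-b[1];L=e if np.hypot(*e)>np.hypot(*f) else f
    return round(cx,1),round(cy,1),round(w,1),round(h,1),"long-axis deg",round(float(np.degrees(np.arctan2(L[1],L[0]))),2)
E
python3 - <<'E'
from h import *
d=pickle.load(open("cam0.pkl","rb"));c=d["top"];I=c["img"].astype(int);hsv=cv2.cvtColor(c["img"],cv2.COLOR_RGB2HSV)
r,g,b=[I[...,i] for i in range(3)]
for p in [(165+150,165+30)]: pass
# sample
print("cross",c["img"][175,322],"handle",c["img"][192,326],c["img"][192,321],"dark",c["img"][189,155],"stave",c["img"][200,165],"table",c["img"][170,200],"tin",c["img"][199,251])
H,S,V=[hsv[...,i] for i in range(3)]
u8=lambda m:m.astype(np.uint8)
print("cross",rect(c,u8((b>=r+3)&(V>110)),(300,165,345,225),.078))
print("handle",rect(c,u8((S>130)&(V>80)&(r>b+40)),(316,178,332,208),.130))
print("board",rect(c,u8((S>90)&(V<75)&(r>b+8)),(145,180,228,220),.034))
for n,(u,v),z in[("tin",(251,199),.026),("disp",(80,194),.111),("handle corners",(295+160/6,160+133/6),.13),("",(295+206/6,160+133/6),.13),("",(295+206/6,160+262/6),.13),("",(295+158/6,160+262/6),.13),
 ("crossc",(295+132/6,160+66/6),.078),("",(295+200/6,160+66/6),.078),("",(295+194/6,160+363/6),.078),("",(295+122/6,160+361/6),.078),
 ("board",(140+30/3,175+463/3-430/3),.034),("",(140+248/3,175+463/3-430/3),.034),("",(140+248/3,175+543/3-430/3),.034),("",(140+30/3,175+543/3-430/3),.034),("orange rest",(259,249),.066),("pink",(345,156),.066)]:
    print(n,np.round(ray(c,u-.3,v-.3,z)*1000,1))
s=d["scene"]
for n,(u,v),z in[("scene handle top corner",(185+(445-310)/7,210+70/7),.13),("",(185+(520-310)/7,210+175/7),.13),("top edge L",(185+(425-310)/7,210+95/7),.13),("",(185+(493-310)/7,210+190/7),.13)]:
    print(n,np.round(ray(s,u,v,z)*1000,1))
E
```

```text
cross [133 135 133] handle [84 51 17] [41 24  3] dark [49 27 12] stave [106  83  47] table [139 135 124] tin [139 143 141]
cross (475.2, -205.7, 0.0, 0.0, 'long-axis deg', 0.0)
handle (547.0, -210.2, 15.5, 53.2, 'long-axis deg', -5.21)
board (540.8, 196.8, 84.1, 222.4, 'long-axis deg', -88.29)
tin [5.431e+02 2.000e-01 2.600e+01]
disp [543.2 490.4 111. ]
handle corners [ 576.1 -200.2  130. ]
 [ 576.2 -222.2  130. ]
 [ 514.2 -220.2  130. ]
 [ 514.1 -197.5  130. ]
crossc [ 620.5 -197.    78. ]
 [ 620.6 -231.1   78. ]
 [ 471.7 -223.4   78. ]
 [ 472.6 -188.1   78. ]
board [581.5 310.2  34. ]
 [582.1  87.5  34. ]
 [499.6  86.5  34. ]
 [499.2 306.7  34. ]
orange rest [389.  -22.7  66. ]
pink [ 670.4 -286.1   66. ]
scene handle top corner [ 518.  -200.1  130. ]
 [ 580.6 -206.7  130. ]
top edge L [ 522.4 -214.4  130. ]
 [ 578.8 -219.9  130. ]
```

Run:
```python
from h import *
d=pickle.load(open("cam0.pkl","rb"));c=d["top"];s=d["scene"]
for z in(0,.1,.2,.3): 
  print(z,[np.round(ray(c,u/1.5,v/1.5,z)[:2],3).tolist() for u,v in[(658,215),(682,518),(708,186),(742,535)]],[np.round(ray(s,u/1.5,v/1.5,z)[:2],3).tolist() for u,v in[(190,540),(20,300),(205,570)]])
print(proj(c,np.array([.196,-.645,.231]))*1.5,proj(s,np.array([.196,-.645,.231]))*1.5)
# board: stave mask and plinth angle
I=c["img"];hsv=cv2.cvtColor(I,cv2.COLOR_RGB2HSV);H,S,V=[hsv[...,i] for i in range(3)]
m=((S>90)&(V>85)).astype(np.uint8)
m=cv2.morphologyEx(m,cv2.MORPH_CLOSE,np.ones((3,3)))
print(rect(c,m,(153,188,217,210),.037))
```

```text
0 [[0.731, -0.611], [0.105, -0.61], [0.797, -0.726], [0.073, -0.727]] [[0.674, -0.611], [-0.052, -0.633], [0.738, -0.618]]
0.1 [[0.701, -0.562], [0.124, -0.561], [0.762, -0.668], [0.094, -0.669]] [[0.707, -0.601], [0.038, -0.621], [0.766, -0.608]]
0.2 [[0.671, -0.512], [0.144, -0.512], [0.727, -0.61], [0.116, -0.611]] [[0.74, -0.592], [0.129, -0.61], [0.794, -0.597]]
0.3 [[0.641, -0.463], [0.163, -0.463], [0.692, -0.551], [0.138, -0.552]] [[0.773, -0.582], [0.22, -0.599], [0.822, -0.587]]
[769.01613738 488.10779905] [  8.9109569  324.69810221]
(542.3, 200.6, 44.7, 176.8, 'long-axis deg', -88.56)
```

```bash
cat > go.py <<'E'
import sys,numpy as np
from scipy.spatial.transform import Rotation as Ro
from workcell import bot
def show(targets):
    s=bot.read_state();p=np.array(s["tool_pos"]);R=Ro.from_rotvec(s["tcp_rot"])
    M=R.as_matrix()
    print("t",round(s["time"],2),"p",np.round(p*1000,1),"yaw",round(float(np.degrees(np.arctan2(M[1,0],M[0,0]))),2),"tool z",np.round(M[:,2],4),"F",np.round(s["wrist_force"],1),"w",round(s["width"],3),"gf",np.round(s["grip_force"],1),"q",np.round(s["q"],2))
    for x,y,z,w in targets:
        w=np.radians(w);G=np.array([[np.cos(w),np.sin(w),0],[np.sin(w),-np.cos(w),0],[0,0,-1]])
        d=M.T@(np.array([x,y,z])/1000-p)/.5; a=np.degrees(Ro.from_matrix(M.T@G).as_rotvec())/30
        print((x,y,z),"xyz",np.round(d,4),"a",np.round(a,4))
show([tuple(map(float,a.split(","))) for a in sys.argv[1:]])
E
python3 go.py 196,-645,300,17 545.5,-210,300,-3.3 545.5,-210,200,-3.3
```

```text
t 0.1 p [ 195.9 -645.2  230. ] yaw 16.89 tool z [-5.e-04  2.e-03 -1.e+00] F [ 1.1 -0.  -0. ] w 1.003 gf 0.0 q [-1.31  0.26  1.61  0.    1.27 -0.04]
(196.0, -645.0, 300.0) xyz [ 0.0003 -0.0007 -0.1399] a [-0.004  -0.0002 -0.0037]
(545.5, -210.0, 300.0) xyz [ 0.9219 -0.6301 -0.1385] a [-4.00e-03  5.00e-04  6.73e-01]
(545.5, -210.0, 200.0) xyz [ 0.9219 -0.6297  0.0615] a [-4.00e-03  5.00e-04  6.73e-01]
```

Request:
step_arm:
  series:
    - {"grip": -1, "z": -0.1}
    - {"z": -0.14, "x": 0.05, "y": -0.03}
    - {"x": 0.922, "y": -0.63, "z": -0.139, "az": 0.673, "ax": -0.004}
    - {"x": 0.922, "y": -0.63, "z": -0.139, "az": 0.673, "ax": -0.004}
    - {"x": 0.922, "y": -0.63, "z": -0.139, "az": 0.673, "ax": -0.004}
    - {"x": 0.922, "y": -0.63, "z": -0.139, "az": 0.673, "ax": -0.004}
    - {"x": 0.922, "y": -0.63, "z": -0.139, "az": 0.673, "ax": -0.004}
    - {"x": 0.922, "y": -0.63, "z": -0.139, "az": 0.673, "ax": -0.004}
    - {"x": 0.922, "y": -0.63, "z": -0.139, "az": 0.673, "ax": -0.004}
    - {"x": 0.922, "y": -0.63, "z": -0.139, "az": 0.673, "ax": -0.004}
    - {"x": 0.922, "y": -0.63, "z": -0.139, "az": 0.673, "ax": -0.004}
    - {"x": 0.922, "y": -0.63, "z": -0.139, "az": 0.673, "ax": -0.004}
  force: 100

```text
validation failed for argument at $.se...
```

```bash
python3 go.py 545.5,-210,200,-3.3 545.5,-210,160,-3.3
```

```text
t 0.1 p [ 195.9 -645.2  230. ] yaw 16.89 tool z [-5.e-04  2.e-03 -1.e+00] F [ 1.1 -0.  -0. ] w 1.003 gf 0.0 q [-1.31  0.26  1.61  0.    1.27 -0.04]
(545.5, -210.0, 200.0) xyz [ 0.9219 -0.6297  0.0615] a [-4.00e-03  5.00e-04  6.73e-01]
(545.5, -210.0, 160.0) xyz [ 0.9219 -0.6295  0.1415] a [-4.00e-03  5.00e-04  6.73e-01]
```

Request:
step_arm:
  series:
    - {"x": 0, "y": 0, "z": -0.1, "ax": 0, "ay": 0, "az": 0, "grip": -1}
    - {"x": 0.05, "y": -0.03, "z": -0.14, "ax": 0, "ay": 0, "az": 0, "grip": -1}
    - {"x": 0.922, "y": -0.63, "z": -0.139, "ax": -0.004, "ay": 0, "az": 0.673, "grip": -1}
    - {"x": 0.922, "y": -0.63, "z": -0.139, "ax": -0.004, "ay": 0, "az": 0.673, "grip": -1}
    - {"x": 0.922, "y": -0.63, "z": -0.139, "ax": -0.004, "ay": 0, "az": 0.673, "grip": -1}
    - {"x": 0.922, "y": -0.63, "z": -0.139, "ax": -0.004, "ay": 0, "az": 0.673, "grip": -1}
    - {"x": 0.922, "y": -0.63, "z": -0.139, "ax": -0.004, "ay": 0, "az": 0.673, "grip": -1}
    - {"x": 0.922, "y": -0.63, "z": -0.139, "ax": -0.004, "ay": 0, "az": 0.673, "grip": -1}
    - {"x": 0.922, "y": -0.63, "z": -0.139, "ax": -0.004, "ay": 0, "az": 0.673, "grip": -1}
    - {"x": 0.922, "y": -0.63, "z": -0.139, "ax": -0.004, "ay": 0, "az": 0.673, "grip": -1}
    - {"x": 0.922, "y": -0.63, "z": -0.139, "ax": -0.004, "ay": 0, "az": 0.673, "grip": -1}
    - {"x": 0.922, "y": -0.63, "z": -0.139, "ax": -0.004, "ay": 0, "az": 0.673, "grip": -1}
  force: 100

```text
time: 1.3
tool_pos: [0.528, -0.2316, 0.3004]
tcp_rot: [3.138, -0.09, -0.0]
wrist_force: [-0.0, -0.8, 1.3]
width: 1.0
grip_force: 0.0
```

```bash
python3 go.py 545.5,-210,200,-3.3 545.5,-210,160,-3.3
```

```text
t 1.3 p [ 528.  -231.6  300.4] yaw -3.3 tool z [-2.0e-04 -1.9e-03 -1.0e+00] F [-0.  -0.8  1.3] w 1.0 gf 0.0 q [-0.46  0.04  1.73 -0.    1.37  1.17]
(545.5, -210.0, 200.0) xyz [ 0.0324 -0.0454  0.2007] a [0.0037 0.0002 0.0001]
(545.5, -210.0, 160.0) xyz [ 0.0324 -0.0456  0.2807] a [0.0037 0.0002 0.0001]
```

Request:
step_arm:
  series:
    - {"x": 0.032, "y": -0.045, "z": 0.05, "ax": 0.004, "ay": 0, "az": 0, "grip": -1}
    - {"x": 0.032, "y": -0.045, "z": 0.15, "ax": 0.004, "ay": 0, "az": 0, "grip": -1}
    - {"x": 0.032, "y": -0.045, "z": 0.23, "ax": 0.004, "ay": 0, "az": 0, "grip": -1}
    - {"x": 0.032, "y": -0.045, "z": 0.24, "ax": 0.004, "ay": 0, "az": 0, "grip": -1}
    - {"x": 0.032, "y": -0.045, "z": 0.24, "ax": 0.004, "ay": 0, "az": 0, "grip": -1}
    - {"x": 0.032, "y": -0.045, "z": 0.24, "ax": 0.004, "ay": 0, "az": 0, "grip": -1}

```text
time: 1.9
tool_pos: [0.546, -0.2131, 0.1832]
tcp_rot: [3.139, -0.091, 0.006]
wrist_force: [0.6, -0.2, 0.3]
width: 1.001
grip_force: 0.0
```

```bash
python3 go.py 545.5,-210,100,-3.3 545.5,-210,90,-3.3
python3 - <<'E'
from workcell import imaging
from h import *
c=imaging.read_camera("scene");t=imaging.read_camera("top")
pickle.dump({"scene":c,"top":t},open("cam1.pkl","wb"))
a=cv2.resize(c["img"][180:290,150:270,::-1],(390,358),interpolation=cv2.INTER_CUBIC);b=cv2.resize(t["img"][140:250,260:380,::-1],(390,358),interpolation=cv2.INTER_CUBIC)
cv2.imwrite("pics/near1.png",np.clip(np.hstack([a,b])*1.5,0,255).astype(np.uint8))
E
```

```text
t 1.9 p [ 546.  -213.1  183.2] yaw -3.33 tool z [ 0.0035 -0.0014 -1.    ] F [ 0.6 -0.2  0.3] w 1.001 gf 0.0 q [-0.41  0.13  1.85  0.    1.15  1.21]
(545.5, -210.0, 100.0) xyz [-0.002  -0.0064  0.1663] a [ 0.0022 -0.0069 -0.0009]
(545.5, -210.0, 90.0) xyz [-0.0021 -0.0064  0.1863] a [ 0.0022 -0.0069 -0.0009]
```

View pics/near1.png

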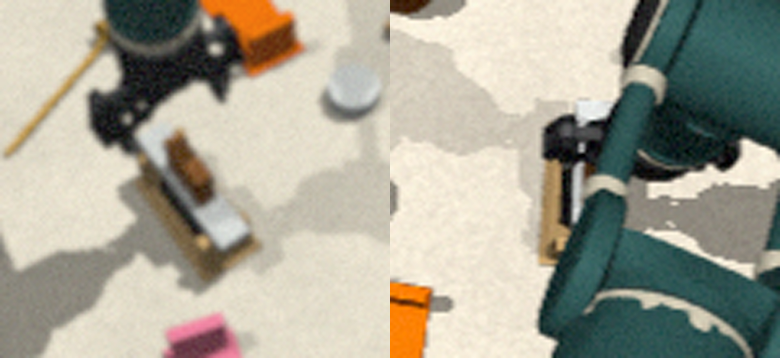

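The left crop shows the open fingers on either side of the handle at about (190,170), above the plywood rest. I'll descend and close.

Request:
step_arm:
  series:
    - {"x": -0.002, "y": -0.006, "z": 0.08, "ax": 0.002, "ay": -0.007, "az": 0, "grip": -1}
    - {"x": -0.002, "y": -0.006, "z": 0.14, "ax": 0.002, "ay": -0.007, "az": 0, "grip": -1}
    - {"x": -0.002, "y": -0.006, "z": 0.175, "ax": 0.002, "ay": -0.007, "az": 0, "grip": -1}
    - {"x": -0.002, "y": -0.006, "z": 0.184, "ax": 0.002, "ay": -0.007, "az": 0, "grip": -1}
    - {"x": -0.002, "y": -0.006, "z": 0.184, "ax": 0.002, "ay": -0.007, "az": 0, "grip": -1}
    - {"x": -0.002, "y": -0.006, "z": 0.184, "ax": 0.002, "ay": -0.007, "az": 0, "grip": -1}

```text
time: 2.6
tool_pos: [0.5455, -0.21, 0.0911]
tcp_rot: [3.14, -0.091, 0.0]
wrist_force: [0.9, 0.1, 0.1]
width: 0.999
grip_force: 0.0
```

```bash
python3 go.py 545.5,-210,90,-3.3
```

```text
t 2.6 p [ 545.5 -210.    91.1] yaw -3.32 tool z [ 2.e-04 -2.e-04 -1.e+00] F [0.9 0.1 0.1] w 0.999 gf 0.0 q [-0.41  0.22  1.93 -0.    0.99  1.22]
(545.5, -210.0, 90.0) xyz [-0.     -0.0001  0.0021] a [ 0.0004 -0.0005 -0.0005]
```

Request:
step_arm:
  series:
    - {"x": 0, "y": 0, "z": 0.001, "ax": 0, "ay": 0, "az": 0, "grip": 1}
    - {"x": 0, "y": 0, "z": 0.001, "ax": 0, "ay": 0, "az": 0, "grip": 1}
    - {"x": 0, "y": 0, "z": 0.001, "ax": 0, "ay": 0, "az": 0, "grip": 1}
    - {"x": 0, "y": 0, "z": 0.001, "ax": 0, "ay": 0, "az": 0, "grip": 1}
    - {"x": 0, "y": 0, "z": 0.001, "ax": 0, "ay": 0, "az": 0, "grip": 1}
    - {"x": 0, "y": 0, "z": 0.001, "ax": 0, "ay": 0, "az": 0, "grip": 1}
    - {"x": 0, "y": 0, "z": 0.001, "ax": 0, "ay": 0, "az": 0, "grip": 1}
    - {"x": 0, "y": 0, "z": 0.001, "ax": 0, "ay": 0, "az": 0, "grip": 1}
    - {"x": 0, "y": 0, "z": 0.001, "ax": 0, "ay": 0, "az": 0, "grip": 1}
    - {"x": 0, "y": 0, "z": 0.001, "ax": 0, "ay": 0, "az": 0, "grip": 1}
  force: 110

```text
time: 3.6
tool_pos: [0.544, -0.2095, 0.0886]
tcp_rot: [-3.14, 0.09, 0.005]
wrist_force: [-2.7, -1.9, 4.3]
width: 0.222
grip_force: 107.8
```

```bash
python3 go.py 545.5,-210,190,-3.3
```

```text
t 3.6 p [ 544.  -209.5   88.6] yaw -3.3 tool z [-2.9e-03  8.0e-04 -1.0e+00] F [-2.7 -1.9  4.3] w 0.222 gf 107.8 q [-0.41  0.22  1.94 -0.    0.99  1.22]
(545.5, -210.0, 190.0) xyz [ 0.0024  0.0008 -0.2027] a [-0.0012  0.0056  0.0002]
```

Request:
step_arm:
  series:
    - {"x": 0.001, "y": 0, "z": -0.05, "ax": 0, "ay": 0, "az": 0, "grip": 1}
    - {"x": 0.001, "y": 0, "z": -0.12, "ax": 0, "ay": 0, "az": 0, "grip": 1}
    - {"x": 0.002, "y": 0.001, "z": -0.19, "ax": -0.001, "ay": 0.005, "az": 0, "grip": 1}
    - {"x": 0.002, "y": 0.001, "z": -0.22, "ax": -0.001, "ay": 0.005, "az": 0, "grip": 1}
    - {"x": 0.002, "y": 0.001, "z": -0.22, "ax": -0.001, "ay": 0.005, "az": 0, "grip": 1}
    - {"x": 0.002, "y": 0.001, "z": -0.22, "ax": -0.001, "ay": 0.005, "az": 0, "grip": 1}

```text
time: 4.2
tool_pos: [0.5441, -0.2092, 0.1961]
tcp_rot: [-3.138, 0.09, 0.005]
wrist_force: [-0.4, 0.1, -4.8]
width: 0.217
grip_force: 108.5
```

```bash
python3 go.py 544,103,200,1.5
```

```text
t 4.2 p [ 544.1 -209.2  196.1] yaw -3.29 tool z [-0.0034  0.0021 -1.    ] F [-0.4  0.1 -4.8] w 0.217 gf 108.5 q [-0.41  0.12  1.84  0.    1.19  1.22]
(544.0, 103.0, 200.0) xyz [-0.0361 -0.6233 -0.0065] a [-0.0038  0.0066 -0.1598]
```

Weight 4.8 N: the roller is lifted. I'll carry it to above the near end of the board.

Request:
step_arm:
  series:
    - {"x": -0.01, "y": -0.08, "z": -0.006, "ax": -0.004, "ay": 0.006, "az": -0.02, "grip": 1}
    - {"x": -0.01, "y": -0.16, "z": -0.006, "ax": -0.004, "ay": 0.006, "az": -0.04, "grip": 1}
    - {"x": -0.015, "y": -0.25, "z": -0.006, "ax": -0.004, "ay": 0.006, "az": -0.06, "grip": 1}
    - {"x": -0.02, "y": -0.34, "z": -0.006, "ax": -0.004, "ay": 0.006, "az": -0.09, "grip": 1}
    - {"x": -0.025, "y": -0.43, "z": -0.006, "ax": -0.004, "ay": 0.006, "az": -0.12, "grip": 1}
    - {"x": -0.03, "y": -0.52, "z": -0.006, "ax": -0.004, "ay": 0.006, "az": -0.14, "grip": 1}
    - {"x": -0.036, "y": -0.59, "z": -0.006, "ax": -0.004, "ay": 0.006, "az": -0.16, "grip": 1}
    - {"x": -0.036, "y": -0.623, "z": -0.006, "ax": -0.004, "ay": 0.006, "az": -0.16, "grip": 1}
    - {"x": -0.036, "y": -0.623, "z": -0.006, "ax": -0.004, "ay": 0.006, "az": -0.16, "grip": 1}
    - {"x": -0.036, "y": -0.623, "z": -0.006, "ax": -0.004, "ay": 0.006, "az": -0.16, "grip": 1}
    - {"x": -0.036, "y": -0.623, "z": -0.006, "ax": -0.004, "ay": 0.006, "az": -0.16, "grip": 1}

```text
time: 5.3
tool_pos: [0.5446, 0.1009, 0.2003]
tcp_rot: [3.139, 0.039, 0.001]
wrist_force: [0.0, -1.3, -4.6]
width: 0.22
grip_force: 109.6
```

```bash
python3 go.py 544,103,120,1.5 544,103,113,1.5 544,103,107,1.5
python3 - <<'E'
from workcell import imaging
from h import *
c=imaging.read_camera("scene");t=imaging.read_camera("top")
a=cv2.resize(c["img"][110:220,220:340,::-1],(390,358),interpolation=cv2.INTER_CUBIC);b=cv2.resize(t["img"][140:250,130:250,::-1],(390,358),interpolation=cv2.INTER_CUBIC)
cv2.imwrite("pics/near2.png",np.clip(np.hstack([a,b])*1.5,0,255).astype(np.uint8))
E
```

```text
t 5.3 p [544.6 100.9 200.3] yaw 1.44 tool z [ 5.0e-04 -2.5e-03 -1.0e+00] F [ 0.  -1.3 -4.6] w 0.22 gf 109.6 q [ 0.14  0.06  1.9  -0.    1.18  1.69]
(544.0, 103.0, 120.0) xyz [-0.0013 -0.0046  0.1605] a [ 0.0047 -0.0008 -0.0021]
(544.0, 103.0, 113.0) xyz [-0.0013 -0.0047  0.1745] a [ 0.0047 -0.0008 -0.0021]
(544.0, 103.0, 107.0) xyz [-0.0013 -0.0047  0.1865] a [ 0.0047 -0.0008 -0.0021]
```

View pics/near2.png

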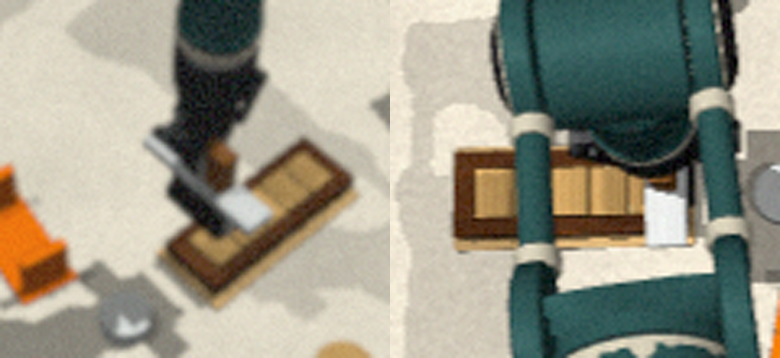

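The roller is held upright over the right end of the board, with the crosshead at right-crop (668,215). Now lowering.

Request:
step_arm:
  series:
    - {"x": -0.001, "y": -0.004, "z": 0.08, "ax": 0.005, "ay": 0, "az": -0.002, "grip": 1}
    - {"x": -0.001, "y": -0.004, "z": 0.13, "ax": 0.005, "ay": 0, "az": -0.002, "grip": 1}
    - {"x": -0.001, "y": -0.004, "z": 0.16, "ax": 0.005, "ay": 0, "az": -0.002, "grip": 1}
    - {"x": -0.001, "y": -0.004, "z": 0.172, "ax": 0.005, "ay": 0, "az": -0.002, "grip": 1}
    - {"x": -0.001, "y": -0.004, "z": 0.18, "ax": 0.005, "ay": 0, "az": -0.002, "grip": 1}
    - {"x": -0.001, "y": -0.004, "z": 0.186, "ax": 0.005, "ay": 0, "az": -0.002, "grip": 1}
    - {"x": -0.001, "y": -0.004, "z": 0.19, "ax": 0.005, "ay": 0, "az": -0.002, "grip": 1}
    - {"x": -0.001, "y": -0.004, "z": 0.19, "ax": 0.005, "ay": 0, "az": -0.002, "grip": 1}

```text
time: 6.2
tool_pos: [0.5452, 0.1036, 0.109]
tcp_rot: [-3.141, -0.043, -0.004]
wrist_force: [-7.1, -2.4, 6.5]
width: 0.219
grip_force: 111.1
```

```bash
python3 go.py 539,295,105,1.5
```

```text
t 6.2 p [545.2 103.6 109. ] yaw 1.57 tool z [ 2.7e-03  5.0e-04 -1.0e+00] F [-7.1 -2.4  6.5] w 0.219 gf 111.1 q [0.14 0.15 1.98 0.   1.01 1.69]
(539.0, 295.0, 105.0) xyz [-0.0019 -0.3829  0.0081] a [-0.0007 -0.0052  0.0023]
```

Request:
step_arm:
  series:
    - {"x": 0, "y": -0.007, "z": 0.005, "ax": 0, "ay": 0, "az": 0, "grip": 1}
    - {"x": 0, "y": -0.019, "z": 0.01, "ax": 0, "ay": 0, "az": 0, "grip": 1}
    - {"x": 0, "y": -0.031, "z": 0.014, "ax": 0, "ay": 0, "az": 0, "grip": 1}
    - {"x": 0, "y": -0.043, "z": 0.014, "ax": 0, "ay": 0, "az": 0, "grip": 1}
    - {"x": 0, "y": -0.055, "z": 0.014, "ax": 0, "ay": 0, "az": 0, "grip": 1}
    - {"x": 0, "y": -0.067, "z": 0.014, "ax": 0, "ay": 0, "az": 0, "grip": 1}
    - {"x": 0, "y": -0.079, "z": 0.014, "ax": 0, "ay": 0, "az": 0, "grip": 1}
    - {"x": 0, "y": -0.091, "z": 0.014, "ax": 0, "ay": 0, "az": 0, "grip": 1}
    - {"x": 0, "y": -0.103, "z": 0.014, "ax": 0, "ay": 0, "az": 0, "grip": 1}
    - {"x": 0, "y": -0.115, "z": 0.014, "ax": 0, "ay": 0, "az": 0, "grip": 1}
    - {"x": 0, "y": -0.127, "z": 0.014, "ax": 0, "ay": 0, "az": 0, "grip": 1}
    - {"x": 0, "y": -0.139, "z": 0.014, "ax": 0, "ay": 0, "az": 0, "grip": 1}

```text
time: 7.4
tool_pos: [0.5439, 0.1747, 0.1048]
tcp_rot: [-3.139, -0.043, -0.007]
wrist_force: [-9.5, -4.4, 18.0]
width: 0.216
grip_force: 112.6
```

```bash
python3 go.py 539,295,105,1.5
```

```text
t 7.4 p [543.9 174.7 104.8] yaw 1.55 tool z [ 0.0043  0.0027 -1.    ] F [-9.5 -4.4 18. ] w 0.216 gf 112.6 q [0.27 0.18 1.96 0.   1.   1.81]
(539.0, 295.0, 105.0) xyz [-3.300e-03 -2.408e-01  2.000e-04] a [-0.0049 -0.0084  0.0018]
```

Contact is about 23 N and the 7.8 mm sink matches the drum riding on the rims. Continuing.

Request:
step_arm:
  series:
    - {"x": 0, "y": -0.012, "z": 0, "ax": 0, "ay": 0, "az": 0, "grip": 1}
    - {"x": 0, "y": -0.024, "z": 0, "ax": 0, "ay": 0, "az": 0, "grip": 1}
    - {"x": 0, "y": -0.036, "z": 0, "ax": 0, "ay": 0, "az": 0, "grip": 1}
    - {"x": 0, "y": -0.048, "z": 0, "ax": 0, "ay": 0, "az": 0, "grip": 1}
    - {"x": 0, "y": -0.06, "z": 0, "ax": 0, "ay": 0, "az": 0, "grip": 1}
    - {"x": 0, "y": -0.072, "z": 0, "ax": 0, "ay": 0, "az": 0, "grip": 1}
    - {"x": 0, "y": -0.084, "z": 0, "ax": 0, "ay": 0, "az": 0, "grip": 1}
    - {"x": 0, "y": -0.096, "z": 0, "ax": 0, "ay": 0, "az": 0, "grip": 1}
    - {"x": 0, "y": -0.108, "z": 0, "ax": 0, "ay": 0, "az": 0, "grip": 1}
    - {"x": 0, "y": -0.12, "z": 0, "ax": 0, "ay": 0, "az": 0, "grip": 1}
    - {"x": 0, "y": -0.132, "z": 0, "ax": 0, "ay": 0, "az": 0, "grip": 1}
    - {"x": 0, "y": -0.144, "z": 0, "ax": 0, "ay": 0, "az": 0, "grip": 1}

```text
time: 8.6
tool_pos: [0.5422, 0.2471, 0.1051]
tcp_rot: [-3.138, -0.043, -0.008]
wrist_force: [-7.8, -4.4, 16.5]
width: 0.218
grip_force: 112.4
```

```bash
python3 go.py 539,297,105,1.5
```

```text
t 8.6 p [542.2 247.1 105.1] yaw 1.55 tool z [ 0.0051  0.0035 -1.    ] F [-7.8 -4.4 16.5] w 0.218 gf 112.4 q [0.38 0.22 1.9  0.   1.01 1.93]
(539.0, 297.0, 105.0) xyz [-0.0037 -0.1     0.0006] a [-0.0064 -0.0099  0.0018]
```

Request:
step_arm:
  series:
    - {"x": 0, "y": -0.012, "z": 0, "ax": 0, "ay": 0, "az": 0, "grip": 1}
    - {"x": 0, "y": -0.024, "z": 0, "ax": 0, "ay": 0, "az": 0, "grip": 1}
    - {"x": 0, "y": -0.036, "z": 0, "ax": 0, "ay": 0, "az": 0, "grip": 1}
    - {"x": 0, "y": -0.048, "z": 0, "ax": 0, "ay": 0, "az": 0, "grip": 1}
    - {"x": 0, "y": -0.06, "z": 0, "ax": 0, "ay": 0, "az": 0, "grip": 1}
    - {"x": 0, "y": -0.072, "z": 0, "ax": 0, "ay": 0, "az": 0, "grip": 1}
    - {"x": 0, "y": -0.084, "z": 0, "ax": 0, "ay": 0, "az": 0, "grip": 1}
    - {"x": 0, "y": -0.094, "z": 0, "ax": 0, "ay": 0, "az": 0, "grip": 1}
    - {"x": 0, "y": -0.094, "z": 0, "ax": 0, "ay": 0, "az": 0, "grip": 1}
    - {"x": 0, "y": -0.094, "z": -0.03, "ax": 0, "ay": 0, "az": 0, "grip": 1}
    - {"x": 0, "y": -0.094, "z": -0.12, "ax": 0, "ay": 0, "az": 0, "grip": 1}
    - {"x": 0, "y": -0.094, "z": -0.2, "ax": 0, "ay": 0, "az": 0, "grip": 1}

```text
time: 9.8
tool_pos: [0.5399, 0.2927, 0.2015]
tcp_rot: [-3.139, -0.043, -0.006]
wrist_force: [1.6, 1.3, -3.3]
width: 0.219
grip_force: 109.5
```

```bash
python3 go.py 545,-209.5,205,-3.3 545,40,205,-1
```

```text
t 9.8 p [539.9 292.7 201.5] yaw 1.56 tool z [ 0.0037  0.002  -1.    ] F [ 1.6  1.3 -3.3] w 0.219 gf 109.5 q [0.46 0.17 1.78 0.   1.19 2.  ]
(545.0, -209.5, 205.0) xyz [-0.0171  1.0042 -0.0089] a [-0.0039 -0.0069  0.1619]
(545.0, 40.0, 205.0) xyz [-0.0035  0.5054 -0.0079] a [-0.0038 -0.007   0.0853]
```

Request:
step_arm:
  series:
    - {"x": 0, "y": 0.06, "z": -0.009, "ax": -0.004, "ay": -0.007, "az": 0.02, "grip": 1}
    - {"x": 0, "y": 0.14, "z": -0.009, "ax": -0.004, "ay": -0.007, "az": 0.03, "grip": 1}
    - {"x": 0, "y": 0.23, "z": -0.009, "ax": -0.004, "ay": -0.007, "az": 0.05, "grip": 1}
    - {"x": 0, "y": 0.32, "z": -0.009, "ax": -0.004, "ay": -0.007, "az": 0.06, "grip": 1}
    - {"x": -0.003, "y": 0.41, "z": -0.009, "ax": -0.004, "ay": -0.007, "az": 0.08, "grip": 1}
    - {"x": -0.004, "y": 0.5, "z": -0.009, "ax": -0.004, "ay": -0.007, "az": 0.09, "grip": 1}
    - {"x": -0.008, "y": 0.59, "z": -0.009, "ax": -0.004, "ay": -0.007, "az": 0.1, "grip": 1}
    - {"x": -0.01, "y": 0.68, "z": -0.009, "ax": -0.004, "ay": -0.007, "az": 0.12, "grip": 1}
    - {"x": -0.012, "y": 0.77, "z": -0.009, "ax": -0.004, "ay": -0.007, "az": 0.13, "grip": 1}
    - {"x": -0.014, "y": 0.86, "z": -0.009, "ax": -0.004, "ay": -0.007, "az": 0.15, "grip": 1}
    - {"x": -0.016, "y": 0.94, "z": -0.009, "ax": -0.004, "ay": -0.007, "az": 0.16, "grip": 1}
    - {"x": -0.017, "y": 0.98, "z": -0.009, "ax": -0.004, "ay": -0.007, "az": 0.162, "grip": 1}

```text
time: 11.0
tool_pos: [0.5453, -0.2018, 0.2053]
tcp_rot: [3.137, -0.095, 0.004]
wrist_force: [-0.3, 0.5, -4.1]
width: 0.22
grip_force: 109.8
```

Request:
step_arm:
  series:
    - {"x": 0, "y": 0, "z": 0, "ax": 0, "ay": 0, "az": 0, "grip": 1}
    - {"x": 0, "y": 0, "z": 0, "ax": 0, "ay": 0, "az": 0, "grip": 1}
    - {"x": 0, "y": 0, "z": 0, "ax": 0, "ay": 0, "az": 0, "grip": 1}

```text
time: 11.3
tool_pos: [0.5447, -0.1971, 0.2041]
tcp_rot: [3.139, -0.09, -0.0]
wrist_force: [0.4, 0.2, -3.6]
width: 0.222
grip_force: 109.8
```

```bash
python3 - <<'E'
from workcell import imaging
from h import *
c=imaging.read_camera("scene");t=imaging.read_camera("top")
o=pickle.load(open("cam0.pkl","rb"))
r=lambda i:cv2.resize(i[...,::-1],(390,290),interpolation=cv2.INTER_CUBIC)
I=np.vstack([np.hstack([r(c["img"][180:270,170:291]),r(t["img"][140:230,270:391])]),np.hstack([r(o["scene"]["img"][145:205,260:341]),r(c["img"][145:205,260:341])])])
cv2.imwrite("pics/near3.png",np.clip(I*1.5,0,255).astype(np.uint8))
E
python3 go.py 545,-209.5,120,-3.3 545,-209.5,88.6,-3.3
```

```text
t 11.4 p [ 544.6 -196.7  203.9] yaw -3.22 tool z [-7.e-04 -8.e-04 -1.e+00] F [ 0.6  0.2 -4.4] w 0.219 gf 109.8 q [-0.39  0.1   1.84 -0.    1.19  1.24]
(545.0, -209.5, 120.0) xyz [0.0023 0.0254 0.1678] a [0.0017 0.0013 0.0026]
(545.0, -209.5, 88.6) xyz [0.0024 0.0253 0.2306] a [0.0017 0.0013 0.0026]
```

View pics/near3.png

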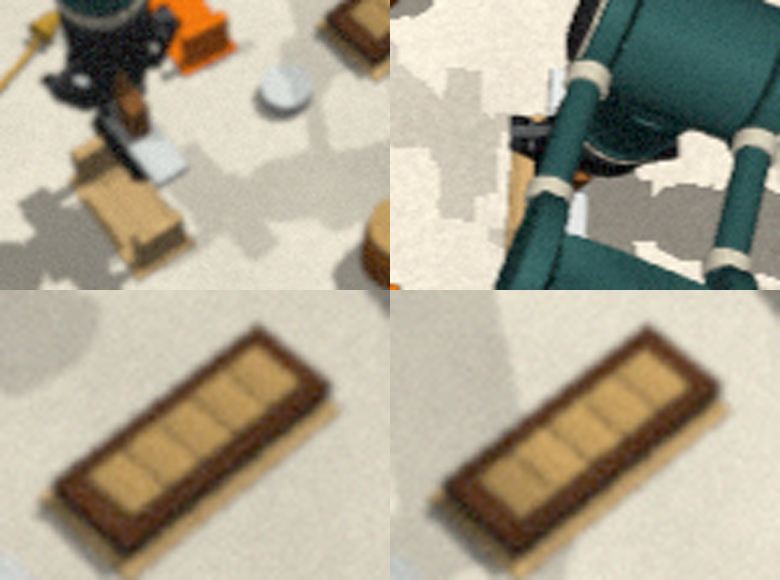

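The scene view shows the roller above the empty plywood rest, and the staves look pressed in after rolling (bottom right) compared with before (bottom left). Before lowering, I'll check the roller hasn't slipped in the grip, using the far crosshead edge near top-panel (555,70).

Run:
```python
from workcell import imaging,bot
from h import *
t=imaging.read_camera("top");s=imaging.read_camera("scene")
p=np.array(bot.read_state()["tool_pos"]);print(p)
yaw=np.radians(-3.25);a=np.array([np.cos(yaw),np.sin(yaw),0]);b=np.array([-a[1],a[0],0])
zt=p[2]+.078-.0886
for n,c in(("top",t),("scene",s)):
    for k in(1,-1):
        for j in(1,-1):
            X=np.array([p[0],p[1],zt])+k*.075*a+j*.017*b; print(n,k,j,np.round(proj(c,X),1))
# grey mask extents
I=t["img"].astype(int);m=((abs(I[...,0]-I[...,2])<6)&(I.max(2)>95))
for v in range(156,168): print("top row",v,np.where(m[v,300:340])[0]+300)
I=s["img"].astype(int);m=((abs(I[...,0]-I[...,2])<7)&(I.max(2)>95)).astype(np.uint8)[215:240,198:232]
for r in m: print("".join(".#"[x] for x in r))
```

```text
[ 0.54453268 -0.19673026  0.20375989]
top 1 1 [319.2 161.4]
top 1 -1 [331.7 162.1]
top -1 1 [317.6 216.2]
top -1 -1 [330.4 216.9]
scene 1 1 [228.  229.9]
scene 1 -1 [218.3 236.3]
scene -1 1 [199.3 194.9]
scene -1 -1 [189.8 200.7]
top row 156 []
top row 157 []
top row 158 []
top row 159 [334]
top row 160 []
top row 161 [320 321 322 323 324]
top row 162 [320 321 322 323 324]
top row 163 [320 321 322 323 324]
top row 164 [320 321 322 323]
top row 165 [320 321 322 323]
top row 166 [320 321 322 323]
top row 167 [320 321 322 323 324]
..................................
..................................
..................................
..................................
....................#.............
....................#.............
...................####...........
.................#######..........
...............#########..........
..............###########.........
............##############........
............###############.......
.............###############......
..............##############......
...............##############.....
...............###############....
................##############....
.................#############....
..................##########......
..................#########.......
...................#######........
....................####..........
.....................##...........
..................................
..................................
```

No slip: the edges match the prediction to about 1 px. Aligning and lowering into the rest.

Request:
step_arm:
  series:
    - {"x": 0.001, "y": 0.025, "z": 0, "ax": 0.002, "ay": 0.001, "az": 0.003, "grip": 1}
    - {"x": 0.001, "y": 0.025, "z": 0, "ax": 0.002, "ay": 0.001, "az": 0.003, "grip": 1}
    - {"x": 0.001, "y": 0.025, "z": 0.06, "ax": 0.002, "ay": 0.001, "az": 0.003, "grip": 1}
    - {"x": 0.001, "y": 0.025, "z": 0.12, "ax": 0.002, "ay": 0.001, "az": 0.003, "grip": 1}
    - {"x": 0.001, "y": 0.025, "z": 0.16, "ax": 0.002, "ay": 0.001, "az": 0.003, "grip": 1}
    - {"x": 0.001, "y": 0.025, "z": 0.19, "ax": 0.002, "ay": 0.001, "az": 0.003, "grip": 1}
    - {"x": 0.001, "y": 0.025, "z": 0.21, "ax": 0.002, "ay": 0.001, "az": 0.003, "grip": 1}
    - {"x": 0.001, "y": 0.025, "z": 0.222, "ax": 0.002, "ay": 0.001, "az": 0.003, "grip": 1}
    - {"x": 0.001, "y": 0.025, "z": 0.228, "ax": 0.002, "ay": 0.001, "az": 0.003, "grip": 1}
    - {"x": 0.001, "y": 0.025, "z": 0.228, "ax": 0.002, "ay": 0.001, "az": 0.003, "grip": 1}

```text
time: 12.5
tool_pos: [0.5443, -0.2105, 0.09]
tcp_rot: [3.14, -0.093, -0.0]
wrist_force: [-0.4, 0.7, -4.2]
width: 0.219
grip_force: 109.8
```

```bash
python3 go.py 545,-209.5,88.6,-3.3
```

```text
t 12.5 p [ 544.3 -210.5   90. ] yaw -3.39 tool z [-1.e-04 -2.e-04 -1.e+00] F [-0.4  0.7 -4.2] w 0.219 gf 109.8 q [-0.41  0.22  1.94 -0.    0.99  1.22]
(545.0, -209.5, 88.6) xyz [ 0.0012 -0.0021  0.0029] a [ 0.0004  0.0001 -0.0029]
```

Just above seating. Lower by 2 mm, then release.

Request:
step_arm:
  series:
    - {"x": 0.001, "y": -0.002, "z": 0.003, "ax": 0, "ay": 0, "az": -0.003, "grip": 1}
    - {"x": 0.001, "y": -0.002, "z": 0.004, "ax": 0, "ay": 0, "az": -0.003, "grip": 1}
    - {"x": 0.001, "y": -0.002, "z": 0.005, "ax": 0, "ay": 0, "az": -0.003, "grip": 1}
    - {"x": 0.001, "y": -0.002, "z": 0.005, "ax": 0, "ay": 0, "az": -0.003, "grip": 1}

```text
time: 12.9
tool_pos: [0.5456, -0.2096, 0.0887]
tcp_rot: [3.14, -0.09, 0.002]
wrist_force: [1.0, 1.2, 3.1]
width: 0.217
grip_force: 110.8
```

Request:
step_arm:
  series:
    - {"x": 0, "y": 0, "z": 0, "ax": 0, "ay": 0, "az": 0, "grip": -1}
    - {"x": 0, "y": 0, "z": 0, "ax": 0, "ay": 0, "az": 0, "grip": -1}
    - {"x": 0, "y": 0, "z": 0, "ax": 0, "ay": 0, "az": 0, "grip": -1}
    - {"x": 0, "y": 0, "z": 0, "ax": 0, "ay": 0, "az": 0, "grip": -1}
    - {"x": 0, "y": 0, "z": 0, "ax": 0, "ay": 0, "az": 0, "grip": -1}
    - {"x": 0, "y": 0, "z": 0, "ax": 0, "ay": 0, "az": 0, "grip": -1}
    - {"x": 0, "y": 0, "z": 0, "ax": 0, "ay": 0, "az": 0, "grip": -1}
    - {"x": 0, "y": 0, "z": 0, "ax": 0, "ay": 0, "az": 0, "grip": -1}
    - {"x": 0, "y": 0, "z": 0, "ax": 0, "ay": 0, "az": 0, "grip": -1}

```text
time: 13.8
tool_pos: [0.5445, -0.2093, 0.0871]
tcp_rot: [-3.14, 0.09, 0.001]
wrist_force: [-0.2, 0.0, 0.6]
width: 0.999
grip_force: 0.0
```

Request:
step_arm:
  series:
    - {"x": 0, "y": 0, "z": -0.04, "ax": 0, "ay": 0, "az": 0, "grip": -1}
    - {"x": 0, "y": 0, "z": -0.1, "ax": 0, "ay": 0, "az": 0, "grip": -1}
    - {"x": 0, "y": 0, "z": -0.18, "ax": 0, "ay": 0, "az": 0, "grip": -1}
    - {"x": 0, "y": 0, "z": -0.26, "ax": 0, "ay": 0, "az": 0, "grip": -1}
    - {"x": -0.1, "y": 0, "z": -0.34, "ax": 0, "ay": 0, "az": 0, "grip": -1}
    - {"x": -0.2, "y": 0, "z": -0.4, "ax": 0, "ay": 0, "az": 0, "grip": -1}
    - {"x": -0.25, "y": 0, "z": -0.4, "ax": 0, "ay": 0, "az": 0, "grip": -1}
    - {"x": -0.25, "y": 0, "z": -0.4, "ax": 0, "ay": 0, "az": 0, "grip": -1}
    - {"x": -0.25, "y": 0, "z": -0.4, "ax": 0, "ay": 0, "az": 0, "grip": -1}

```text
time: 14.7
tool_pos: [0.4198, -0.2023, 0.2881]
tcp_rot: [3.139, -0.092, 0.003]
wrist_force: [0.3, 0.1, 0.0]
width: 0.999
grip_force: 0.0
```

```bash
python3 - <<'E'
from workcell import imaging
from h import *
c=imaging.read_camera("scene");t=imaging.read_camera("top")
o=pickle.load(open("cam0.pkl","rb"))
r=lambda i:cv2.resize(i[...,::-1],(390,290),interpolation=cv2.INTER_CUBIC)
I=np.vstack([np.hstack([r(c["img"][200:275,170:271]),r(o["scene"]["img"][200:275,170:271])]),np.hstack([r(t["img"][165:225,140:221]),r(t["img"][140:230,270:391])])])
cv2.imwrite("pics/near4.png",np.clip(I*1.5,0,255).astype(np.uint8))
E
python3 go.py
```

```text
t 14.8 p [ 420.3 -202.1  286.7] yaw -3.3 tool z [-8.e-04  4.e-04 -1.e+00] F [-0.1 -0.  -0.1] w 1.002 gf 0.0 q [-0.5  -0.17  1.96 -0.    1.36  1.13]
```

View pics/near4.png

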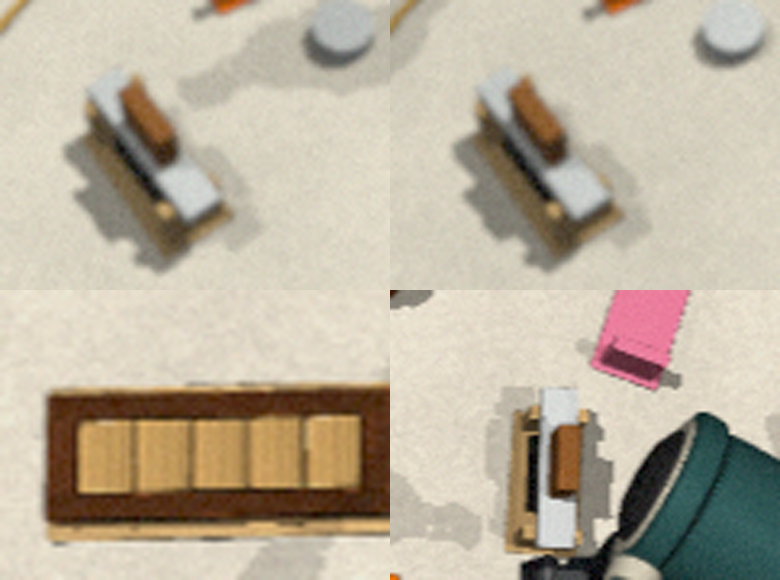

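The roller hangs as it did at the start (top left now, top right at the start). The staves lie level and the tin is unmoved. Handing in.

```bash
python3 -c "
from workcell import bot
print(bot.finish_job())"
```

```text
the job is handed in; nothing more can be done
None
```

I rolled the whole board end to end with about 21–23 N of contact where it was read mid-board, hung the roller back in its plywood rest and released it, and handed the job in at about 15 s. The last pictures show the staves level and the roller hanging as it did at the start, but the hand-in gave no verdict.

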